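Pack the water-test tray

ROBOT

A 7-joint arm with a two-finger parallel gripper is mounted at the origin on a cart in front of the work surface, level with it; the furniture and walls round the work are solid. World frame = base frame: x ahead of the robot, y to its left, z up, the work surface at z = 0. Lengths are in mm, angles in rad, forces in N, time in s.
With the tool pointing down it reaches from about 425 to 925 mm from the base axis. Payload 6.8 kg.
Tool frame: the origin (TCP) lies on the centre line of the jaws, within the pads' length; the fingertips stand 22 mm ahead of it and the grasp point (between the pads) lies 3 mm ahead of it; z points along the fingers, y is the direction in which the jaws open and shut (so a half turn about z gives the same grasp; the last joint's range is limited). The gripper opens to 85 mm and grips with 20 to 120 N. Pads are 22 mm wide; open, the fingers measure 114 mm over their backs; the gripper's body (76 mm by 85 mm) begins 54 mm behind the grasp point. The pads swing forward as they close: fully open they stand 13 mm farther back than shut.
Start: joints at [1.019, 0.477, 0.022, 1.555, -0.011, 1.109, -0.083], TCP at [289.838, -609.623, 253.308] pointing down, gripper open.
Joint ranges: [-2.96, 2.96], [-0.34, 2.1], [-1.41, 1.46], [0.24, 2.44], [-1.37, 4.51], [0.17, 1.92], [-2.96, 2.96]. Speed limits (rad/s): [2.39, 2.39, 3.14, 3.14, 3.14, 3.14, 3.14].

INTERFACE

Orientations are given as a unit quaternion [w, x, y, z].
In Python, from station import bot, claw, imaging gives the robot as it stands. Calls block until the motion is done:
- bot.move_to(position, orientation): joint-space move of the TCP to a pose.
- bot.line_to(position, rotation=None, max_speed=150, max_force=None): straight line of the TCP; rotation=None keeps the orientation; max_speed is the mean speed in mm/s. With max_force (N) it stops when the force on the tool has changed by that much, and returns True; else False.
- bot.goto_joints(angles): joint-space move.
- claw.grip(opening): finger opening in mm; the grip force is fixed at half the most; returns when the fingers have stopped.
- bot.sleep(seconds).
- bot.ik(position, orientation): joint angles nearest the present ones, or None.
- imaging.camera(name): name is "scene" or "top" or "wrist"; returns the picture (400x640x3 uint8, blue, green, red); there is no depth.
- imaging.calibration(name): a dict with "K" (3x3 intrinsics, pixels), "pose" (4x4, takes a point from camera to world coordinates); the wrist camera has in their place "tool_from_camera" (4x4, takes a point from camera to tool coordinates, whose origin is the TCP and whose axes are the flange's). Camera axes: x right, y down, z forward; pixel columns grow to the right and rows downward; lengths in mm; the calibration is good to about 2 mm. A picture is of the moment at which its call begins: read the wrist's pose just before it. calibration takes no time and is no camera call.
A pose or a line that the arm cannot do raises bot.MotionError and nothing moves.
- bot.close_job(): hands the job in, once; it reports no verdict.
Readings, each from a call of its own:
- bot.current_time(): time.
- bot.current_joints(): joint angles.
- bot.current_dq(): joint speeds.
- bot.current_joint_efforts(): joint torques, N m.
- bot.current_ee_pos(): TCP position.
- bot.current_eef_rot(): TCP orientation.
- bot.current_contact_force(): force on the tool from outside, world axes, zero at the start.
- bot.current_torque(): the same for the moment, N m.
- bot.current_gripper_width(): finger opening in mm.
Only numpy, scipy, OpenCV 4.12 (cv2) and the standard library are available. Lean on these libraries where they do the work, as an engineer would, in place of code of your own. Each camera call takes 0.05 s, during which the arm holds its last target. There are 200 camera calls.

TASK

Pack the white water-test tray: stand the white bottle with the blue cap on the blue mat, the white bottle with the red cap on the red mat and the larger of the two black-capped brown bottles on the brown mat, and lay the yellow carton flat and square on the yellow mat, each in the middle of its mat. Set them down rather than dropping them and let go; leave the smaller brown bottle and the blue carton where they are.

Things in the scene. Friction and masses are not known exactly. Their poses are not given: they have to be found in the camera images.
- bottle_blue_cap: white round plastic bottle with a blue screw cap, body 60 mm across, 125 mm tall in all (straight body up to 92 mm, then shoulder and cap), to go on the blue mat. Origin: centre of its underside; z up.
- bottle_red_cap: white round plastic bottle with a red screw cap, body 49 mm across, 100 mm tall in all (straight body up to 73 mm, then shoulder and cap), to go on the red mat. Origin: centre of its underside; z up.
- brown_large: the larger brown bottle with a black screw cap, body 40 mm across, 82 mm tall in all (straight body up to 60 mm), to go on the brown mat. Origin: centre of its underside; z up.
- carton_yellow: yellow closed carton lying flat, about 50 mm along its x, 82 mm along its y, 22 mm high, to go on the yellow mat. Origin: within 1 mm of the centre of its underside; z up.
- mat_blue: blue square mat, 98x98x3 mm, in one of the four bays of a low white tray fixed to the worktop (which bay, changes). Origin: centre of the mat's top face, 7 mm above the worktop; x, y along its sides, z up. Tray: 232 mm square, bays two by two, mat centres 110 mm apart; its 7 mm rim and 6 mm cross ribs rise 4 mm above the mats.
- mat_red: red square mat, 98x98x3 mm, in one of the four bays of a low white tray fixed to the worktop (which bay, changes). Origin: centre of the mat's top face, 7 mm above the worktop; x, y along its sides, z up.
- mat_brown: dark brown square mat, 98x98x3 mm, in one of the four bays of a low white tray fixed to the worktop (which bay, changes). Origin: centre of the mat's top face, 7 mm above the worktop; x, y along its sides, z up.
- mat_yellow: yellow square mat, 98x98x3 mm, in one of the four bays of a low white tray fixed to the worktop (which bay, changes). Origin: centre of the mat's top face, 7 mm above the worktop; x, y along its sides, z up.
- brown_small: the smaller brown bottle with a black screw cap, 33 mm across, 75 mm tall: does not belong in the tray, leave it. Origin: centre of its underside; z up.
- carton_blue: blue closed carton, 48 mm along x, 60 mm along y, 32 mm high: does not belong in the tray, leave it. Origin: centre of its underside; z up.
Things that resemble listed ones, but are neither listed nor needed, are in the scene too. Leave any purple or turquoise look-alike of the brown_small alone.

How it is judged:
By the outcome, as a careful person would: the job done as asked, in the order asked, and still so for the second after the job is handed in, with the robot touching nothing.
It also fails if it takes over 109 s, if anything falls off the work surface, if the arm or the gripper's body presses on something with over 40 N, if the wrist force passes 120 N, or if a joint passes its speed limit or range.

## Working session

There is one attempt and no reset: what is moved stays moved. The work goes in short steps, each a Python script; the robot and the scene stay as the last script left them, time stands still between calls to the robot, and variables do not carry over. Pictures are saved under pics/ and viewed, about 12 in all and at most 16, crops included, and the job is handed in when it is done.

```bash
mkdir -p pics
python3 - <<'E'
from station import bot, claw, imaging
import cv2, numpy as np
np.set_printoptions(precision=2,suppress=True)
for n in ("scene","top"):
    cv2.imwrite(f"pics/{n}0.png",imaging.camera(n)); c=imaging.calibration(n); print(n,c)
print(imaging.calibration("wrist"),bot.current_eef_rot(),bot.current_time())
E
```

```text
scene {'K': array([[520.39,   0.  , 320.81],
       [  0.  , 520.39, 187.02],
       [  0.  ,   0.  ,   1.  ]]), 'pose': array([[  -0.68,   -0.42,    0.6 , -196.39],
       [  -0.73,    0.37,   -0.57,  672.13],
       [   0.02,   -0.83,   -0.55,  705.69],
       [   0.  ,    0.  ,    0.  ,    1.  ]])}
top {'K': array([[422.47,   0.  , 313.13],
       [  0.  , 422.47, 202.89],
       [  0.  ,   0.  ,   1.  ]]), 'pose': array([[  -0.  ,   -0.99,    0.14,  340.46],
       [  -1.  ,    0.  ,   -0.02,    1.95],
       [   0.02,   -0.14,   -0.99, 1302.58],
       [   0.  ,    0.  ,    0.  ,    1.  ]])}
{'K': array([[332.31,   0.  , 314.78],
       [  0.  , 332.31, 206.62],
       [  0.  ,   0.  ,   1.  ]]), 'tool_from_camera': array([[   0.  ,   -0.95,   -0.33,   82.98],
       [   1.  ,    0.  ,   -0.  ,    0.16],
       [   0.  ,   -0.33,    0.95, -120.9 ],
       [   0.  ,    0.  ,    0.  ,    1.  ]])} [-0.    0.98  0.22 -0.  ] 0.1
```

View pics/scene0.png

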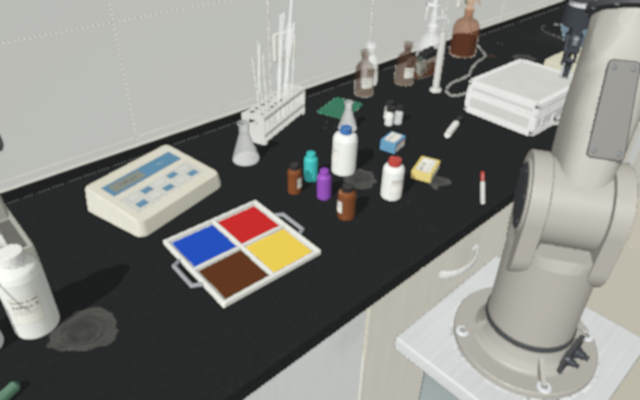

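View pics/top0.png

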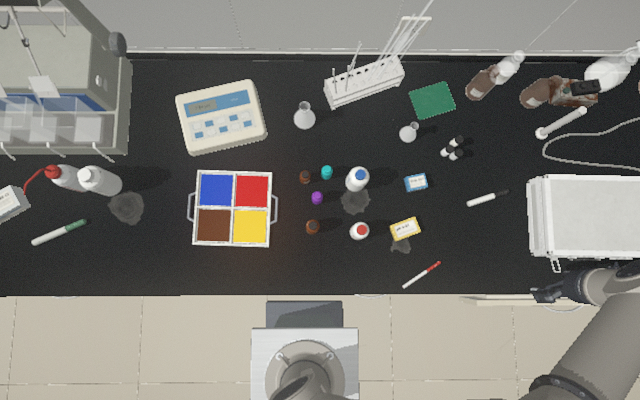

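The scene view shows the tray with red and yellow mats at (248,222) and (283,250), blue and brown at (203,244) and (233,272). The bottles stand to its right, and the yellow carton is at (425,168). In the top view the tray is at (195–272,170–246), the blue cap at (362,174), the red cap at (362,229), the near brown bottle at (312,227), the far one at (305,177) and the yellow carton at (405,229).

```bash
cat > h.py <<'E'
from station import bot, claw, imaging
import cv2, numpy as np
from scipy.spatial.transform import Rotation as R
np.set_printoptions(precision=1,suppress=True)
# HSV ranges
RANGES=dict(blue=[(100,110,60),(128,255,255)],red=[(172,120,90),(180,255,255)],red2=[(0,150,100),(5,255,255)],
  brown=[(4,90,25),(16,255,140)],yellow=[(18,90,90),(32,255,255)])
def mask(img,col):
    h=cv2.cvtColor(img,cv2.COLOR_BGR2HSV)
    m=cv2.inRange(h,*map(np.array,RANGES[col]))
    if col=="red": m|=cv2.inRange(h,*map(np.array,RANGES["red2"]))
    return m
def blobs(img,col,roi=None,amin=12):
    m=mask(img,col)
    if roi:
        k=np.zeros_like(m); x0,y0,x1,y1=roi; k[y0:y1,x0:x1]=255; m&=k
    cs=cv2.findContours(m,cv2.RETR_EXTERNAL,cv2.CHAIN_APPROX_NONE)[0]
    return sorted([c for c in cs if cv2.contourArea(c)>=amin],key=cv2.contourArea,reverse=True)
def cen(c):
    M=cv2.moments(c); return np.array([M["m10"]/M["m00"],M["m01"]/M["m00"]])
def cam(name):
    """image, K, camera-to-world pose"""
    if name=="wrist":
        q=bot.current_eef_rot(); T=np.eye(4); T[:3,:3]=R.from_quat(np.roll(q,-1)).as_matrix(); T[:3,3]=bot.current_ee_pos()
        img=imaging.camera(name); c=imaging.calibration(name); return img,c["K"],T@c["tool_from_camera"]
    img=imaging.camera(name); c=imaging.calibration(name); return img,c["K"],c["pose"]
def ray(px,K,P):
    d=P[:3,:3]@np.linalg.solve(K,[px[0],px[1],1]); return P[:3,3],d/np.linalg.norm(d)
def on_plane(px,K,P,z):
    o,d=ray(px,K,P); return o+d*(z-o[2])/d[2]
def tri(rays):
    A=sum(np.eye(3)-np.outer(d,d) for o,d in rays); b=sum((np.eye(3)-np.outer(d,d))@o for o,d in rays)
    p=np.linalg.solve(A,b); return p,max(np.linalg.norm(np.cross(p-o,d)) for o,d in rays)
def down(yaw):
    """tool down, tool x at angle yaw in world xy"""
    M=np.array([[np.cos(yaw),np.sin(yaw),0],[np.sin(yaw),-np.cos(yaw),0],[0,0,-1]])
    return np.roll(R.from_matrix(M).as_quat(),1)
E
python3 - <<'E'
from h import *
S={n:cam(n) for n in("scene","top")}
# target: colour, roi in scene, roi in top
for name,col,rs,rt in [("capblue","blue",(330,120,362,150),(345,165,375,195)),("capred","red",(380,150,410,175),(345,218,375,245)),
 ("brown_near","brown",(330,178,360,225),(300,212,325,242)),("brown_far","brown",(282,160,305,200),(295,165,318,190)),
 ("carton","yellow",(405,150,445,190),(385,212,425,246)),
 ("mblue","blue",(165,215,245,270),(195,168,238,210)),("mred","red",(215,200,290,245),(230,168,275,210)),("mbrown","brown",(190,245,275,300),(195,205,235,246)),("myellow","yellow",(240,222,325,280),(230,205,275,250))]:
    b=[blobs(S[n][0],col,r)[0] for n,r in(("scene",rs),("top",rt))]
    p,e=tri([ray(cen(c),*S[n][1:]) for c,n in zip(b,("scene","top"))])
    print(name,p,"res",e,"areas",[cv2.contourArea(c) for c in b],"bbox",[cv2.boundingRect(c) for c in b], "rect",cv2.minAreaRect(b[1])[1:])
E
```

```text
capblue [ 594.2 -161.5  113.1] res 0.24252364197357926 areas [58.5, 59.5] bbox [(341, 126, 10, 8), (356, 170, 9, 10)] rect ((9.0, 8.0), 90.0)
capred [ 437.6 -164.2   92.1] res 0.3567379242488051 areas [71.0, 49.0] bbox [(388, 156, 13, 10), (357, 225, 9, 9)] rect ((7.77817440032959, 7.77817440032959), 45.0)
brown_near [451.6 -25.7  26.6] res 1.2856868215791264 areas [427.5, 149.5] bbox [(337, 188, 19, 33), (305, 219, 15, 16)] rect ((14.142135620117188, 14.142135620117188), 45.0)
brown_far [602.5   1.7  27. ] res 1.4601004517915843 areas [277.0, 49.0] bbox [(287, 168, 15, 28), (299, 170, 12, 14)] rect ((11.62755298614502, 12.074767112731934), 63.43495178222656)
carton [ 448.1 -309.3    8. ] res 1.777914264889963 areas [522.0, 456.0] bbox [(410, 155, 31, 28), (389, 216, 32, 25)] rect ((17.455360412597656, 28.78277587890625), 68.19859313964844)
mblue [570.4 274.4   1.7] res 1.1796896823601883 areas [1249.5, 886.5] bbox [(173, 226, 62, 40), (200, 174, 33, 32)] rect ((31.55359649658203, 30.17000389099121), 2.2025980949401855)
mred [566. 164.   2.] res 0.8609681376220598 areas [981.5, 862.5] bbox [(220, 208, 57, 34), (236, 176, 32, 31)] rect ((30.631959915161133, 29.966047286987305), 2.726310968399048)
mbrown [459.5 278.3   1.1] res 0.48390589520559396 areas [1509.5, 903.0] bbox [(201, 252, 65, 46), (197, 209, 33, 32)] rect ((31.51516342163086, 30.93866539001465), 2.2025980949401855)
myellow [455.8 167.7   1.2] res 0.5674116122191698 areas [1403.0, 944.5] bbox [(246, 229, 65, 43), (233, 210, 34, 33)] rect ((32.2142448425293, 31.255008697509766), 2.2906100749969482)
```

```bash
python3 - <<'E'
from h import *
for yaw in (0,np.pi/2,-np.pi/2,np.pi):
    print(yaw,[bot.ik(p,down(yaw)) for p in ([500,-230,300],[594,-161,80],[440,-164,55],[451,-26,40],[448,-309,27],[570,274,80],[566,164,60],[460,278,40],[456,168,30])])
bot.move_to([500,-250,300],down(0.0)); print(bot.current_time(), bot.current_joints())
W1=cam("wrist"); cv2.imwrite("pics/w1.png",W1[0])
bot.line_to([500,-130,300],max_speed=200); print(bot.current_time())
W2=cam("wrist"); cv2.imwrite("pics/w2.png",W2[0])
np.savez("w.npz",P1=W1[2],P2=W2[2],K=W1[1])
E
python3 -c "
import cv2,numpy as np
a=np.hstack([cv2.imread('pics/w1.png'),cv2.imread('pics/w2.png')]);cv2.imwrite('pics/w12.png',cv2.resize(a,(800,250)))"
```

```text
0 [array([ 0.4,  0.2, -0.1,  1.8,  0. ,  1.1, -1.3]), array([ 0.2,  0.6, -0.1,  1.8,  0.1,  0.7, -1.5]), array([ 0.3,  0.5, -0.1,  2.2,  0.1,  0.5, -1.4]), array([ 0.1,  0.5, -0.2,  2.2,  0.2,  0.5, -1.8]), array([ 0.5,  0.6,  0. ,  2. , -0. ,  0.5, -1.1]), array([-0.2,  0.6, -0.4,  1.8,  0.3,  0.8, -2.4]), array([-0.1,  0.6, -0.3,  1.9,  0.3,  0.7, -2.2]), array([-0.3,  0.6, -0.5,  2. ,  0.5,  0.6, -2.6]), array([-0.2,  0.5, -0.3,  2.1,  0.3,  0.5, -2.4])]
1.5707963267948966 [array([ 0.6,  0.3, -0.4,  1.8,  0.1,  1.1,  0.2]), array([ 0.4,  0.6, -0.4,  1.8,  0.3,  0.8, -0.1]), array([ 0.5,  0.5, -0.4,  2.2,  0.3,  0.5, -0.1]), array([ 0.3,  0.5, -0.4,  2.2,  0.4,  0.5, -0.4]), array([ 0.7,  0.6, -0.2,  2. ,  0.3,  0.6,  0.3]), array([ 0. ,  0.7, -0.8,  1.7,  0.6,  0.9, -1.1]), array([ 0. ,  0.6, -0.6,  1.9,  0.5,  0.8, -0.8]), array([-0. ,  0.7, -0.9,  2. ,  0.8,  0.8, -1.3]), array([-0. ,  0.6, -0.6,  2.1,  0.6,  0.6, -1. ])]
-1.5707963267948966 [array([ 0.2,  0.2,  0.2,  1.8, -0. ,  1.1, -2.8]), array([-0. ,  0.6,  0.3,  1.8, -0.2,  0.7, -2.8]), array([ 0. ,  0.5,  0.2,  2.2, -0.2,  0.5, -2.7]), array([-0.9,  1. ,  1.3,  2.3, -1.3,  1. , -2. ]), array([ 0.3,  0.6,  0.3,  2. , -0.3,  0.5, -2.3]), array([ 0.2,  1. , -1.2,  1.7,  1. ,  1.2,  1.9]), array([ 0.4,  1. , -1.2,  1.8,  1. ,  1.1,  2. ]), array([ 0.2,  0.9, -1.2,  2. ,  1.1,  1. ,  1.6]), array([ 0.4,  0.9, -1.2,  2.1,  1.1,  1. ,  1.7])]
3.141592653589793 [array([ 0.8,  0.3, -0.6,  1.8,  0.2,  1.1,  1.7]), array([ 0.6,  0.7, -0.6,  1.8,  0.5,  0.8,  1.3]), array([ 0.7,  0.5, -0.5,  2.2,  0.5,  0.6,  1.4]), array([ 0.4,  0.5, -0.6,  2.2,  0.5,  0.6,  1. ]), array([ 0.9,  0.6, -0.5,  2. ,  0.5,  0.6,  1.6]), array([-0. ,  0.7, -0.7,  1.8,  0.6,  0.9,  0.5]), array([ 0.1,  0.7, -0.7,  1.9,  0.6,  0.8,  0.7]), array([ 0.1,  0.8, -1. ,  2. ,  0.9,  0.9,  0.2]), array([-0. ,  0.6, -0.5,  2.1,  0.6,  0.6,  0.6])]
1.75 [ 0.4  0.2 -0.1  1.8  0.   1.1 -1.2]
2.55
```

View pics/w2.png

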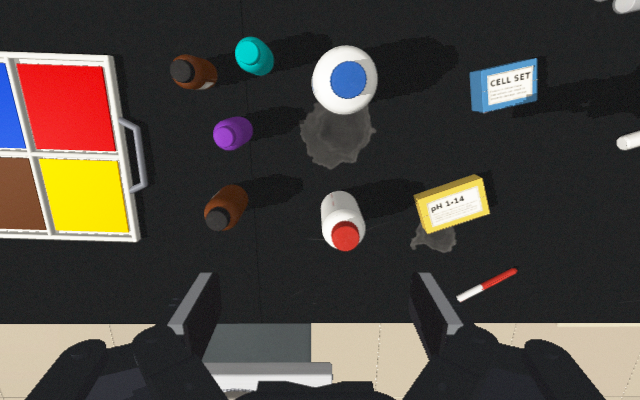

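View pics/w1.png

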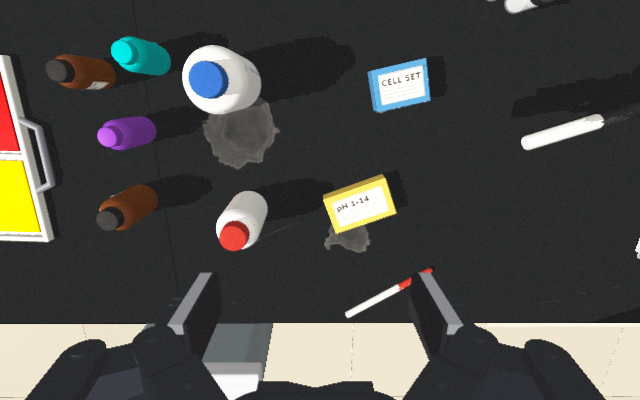

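The wrist views are clear. In the second one the blue cap is at (348,80), the red cap at (345,236), the near (large) brown bottle at (226,208), the carton at (452,205) tilted about 15°, and the tray at the left.

```bash
cat > m.py <<'E'
from h import *
w=np.load("w.npz"); K=w["K"]; V=[(cv2.imread("pics/w1.png"),K,w["P1"]),(cv2.imread("pics/w2.png"),K,w["P2"])]
F=[(cv2.imread(f"pics/{n}0.png"),imaging.calibration(n)["K"],imaging.calibration(n)["pose"]) for n in("scene","top")]
def go(name,col,rois,views):
    px=[cen(blobs(v[0],col,r)[0]) for v,r in zip(views,rois)]; rs=[ray(p,*v[1:]) for p,v in zip(px,views)]
    print(name,"3d",*tri(rs)); 
    A=[];b=[]
    for o,d in rs:
        n=np.array([-d[1],d[0]])/np.hypot(*d[:2]); A.append(n); b.append(n@o[:2])
    s=np.linalg.lstsq(np.array(A),np.array(b),rcond=None)[0]; print("   vertical planes",s,np.array(A)@s-b)
go("capblue",  "blue",[(180,50,235,110),(320,50,380,110)],V)
go("capred",   "red",[(210,210,260,255),(320,210,370,255)],V)
go("brown","brown",[(90,180,165,235),(200,180,255,235)],V)
go("brown all","brown",[(90,180,165,235),(200,180,255,235),(330,178,360,225),(300,212,325,242)],V+F)
go("far all","brown",[(45,45,118,95),(165,45,220,95),(282,160,305,200),(295,165,318,190)],V+F)
for v,r in zip(V,[(315,170,405,240),(405,170,500,240)]):
    x0,y0,x1,y1=r; hsv=cv2.cvtColor(v[0],cv2.COLOR_BGR2HSV)
    b=np.vstack(blobs(v[0],"yellow",r)); m=np.zeros(v[0].shape[:2],np.uint8); m[y0:y1,x0:x1]=255
    # bright = lit top face + label; print rect on the plane z=22
    y=mask(v[0],"yellow")&m; print("V percentiles",np.percentile(hsv[...,2][y>0],[5,25,50,75,95]))
    k=cv2.inRange(hsv,(0,0,190),(40,255,255))&m
    for mm,z in((k,22),):
        c=max(cv2.findContours(mm,0,1)[0],key=cv2.contourArea)
        q=np.array([on_plane(p[0],*v[1:],z)[:2] for p in cv2.convexHull(c)],np.float32); print("carton top",cv2.minAreaRect(q))
for col,r in(("red",(15,60,120,155)),("yellow",(35,155,135,240))):
    c=blobs(V[1][0],col,r)[0]; print(col,"mat on z=7",on_plane(cen(c),*V[1][1:],7), cv2.minAreaRect(np.array([on_plane(p[0],*V[1][1:],7)[:2] for p in cv2.convexHull(c)],np.float32)))
E
python3 m.py
```

```text
capblue 3d [ 592.8 -160.8  116.8] 0.05478451776235245
   vertical planes [ 592.8 -160.5] [-0.  0.]
capred 3d [ 436.5 -164.8   93.8] 0.07335440439824356
   vertical planes [ 436.5 -164.8] [0. 0.]
brown 3d [451.  -25.4  26.2] 0.8800945438340556
   vertical planes [448.7 -22.8] [-0. -0.]
brown all 3d [451.4 -25.5  26.7] 1.687359994013126
   vertical planes [448.8 -23.5] [0.2 0.5 0.7 0. ]
far all 3d [605.7  -1.6  24.1] 2.7352399362200903
   vertical planes [604.8  -0.1] [-0.6 -0.4 -1.4  1.2]
V percentiles [150. 185. 254. 254. 254.]
carton top ((445.2373046875, -308.6192626953125), (50.50627517700195, 81.953369140625), 20.334510803222656)
V percentiles [135.4 154.  244.  245.  245. ]
carton top ((444.8096618652344, -306.9609680175781), (50.819976806640625, 84.6629867553711), 19.570486068725586)
red mat on z=7 [566.4 163.    7. ] ((563.9954223632812, 163.00502014160156), (98.17742156982422, 97.42058563232422), 88.02566528320312)
yellow mat on z=7 [456.5 167.    7. ] ((454.195556640625, 167.030029296875), (99.53116607666016, 98.12894439697266), 88.0372314453125)
```

```bash
cat > pp.py <<'E'
from h import *
def pick(xy,z,yaw,width,hover=90,zc=235):
    """descend on xy with open jaws, grip, lift to zc (TCP)"""
    bot.move_to([*xy,z+hover],down(yaw)); claw.grip(85)
    hit=bot.line_to([*xy,z],max_speed=120,max_force=15)
    claw.grip(width-10); g=bot.current_gripper_width()
    bot.line_to([*xy,zc],max_speed=200)
    print("pick hit",hit,"width",g,bot.current_gripper_width(),"t",bot.current_time())
    return not hit and g>width-7
def place(xy,z,yaw,zc,open_to=85):
    """z: TCP height expected at contact"""
    bot.move_to([*xy,zc],down(yaw))
    bot.line_to([*xy,z+12],max_speed=200); bot.sleep(.2)
    hit=bot.line_to([*xy,z-4],max_speed=25,max_force=5)
    print("place contact",hit,bot.current_ee_pos(),"expected z",z)
    claw.grip(open_to); bot.sleep(.2)
    bot.line_to([*xy,zc],max_speed=200); print("t",bot.current_time())
E
python3 - <<'E'
from pp import *
if pick((593,-160.5),82,0,60,hover=130): place((570,274),89,-0.035,235)
bot.move_to([480,100,300],down(0))
cv2.imwrite("pics/b1.png",cam("wrist")[0])
E
```

```text
pick hit False width 58.0339444591409 57.83758697650769 t 5.925
place contact True [570.1 274.1  90.2] expected z 89
t 10.4917
```

View pics/b1.png

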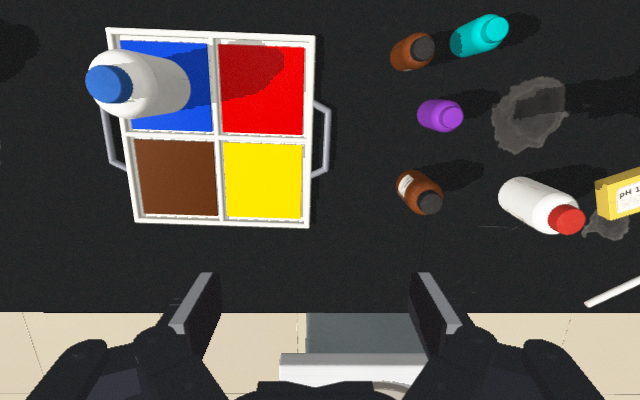

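The blue-capped bottle stands upright in its bay (cap at (108,85)) and the other things are undisturbed. This close view also gives the remaining mats, so I'll measure them here and then do the red one.

Run:
```python
from pp import *
W=cam("wrist"); T={}
for col,r in(("red",(215,40,310,140)),("yellow",(218,138,310,225)),("brown",(130,135,222,225))):
    q=cv2.minAreaRect(np.array([on_plane(p[0],*W[1:],7)[:2] for p in cv2.convexHull(blobs(W[0],col,r)[0])],np.float32)); T[col]=q[0]; print(col,q)
print("blue cap on z=128",on_plane(cen(blobs(W[0],"blue",(80,60,135,106))[0]),*W[1:],125))
if pick((436.7,-164.8),59,0,49,hover=120,zc=220): place((565,163.5),66,-0.035,200)
W=cam("wrist"); cv2.imwrite("pics/b2.png",W[0])
```

```text
red ((563.9765625, 163.48153686523438), (97.32242584228516, 97.26432800292969), 87.94213104248047)
yellow ((454.36688232421875, 167.34910583496094), (98.612548828125, 98.25606536865234), 88.16069793701172)
brown ((458.1542053222656, 276.8370361328125), (97.19126892089844, 96.81253814697266), 88.05764770507812)
blue cap on z=128 [569.2 273.  125. ]
pick hit False width 47.289171600639605 47.43312715723073 t 15.325
place contact True [565.  163.5  66.8] expected z 66
t 19.5833
```

View pics/b2.png

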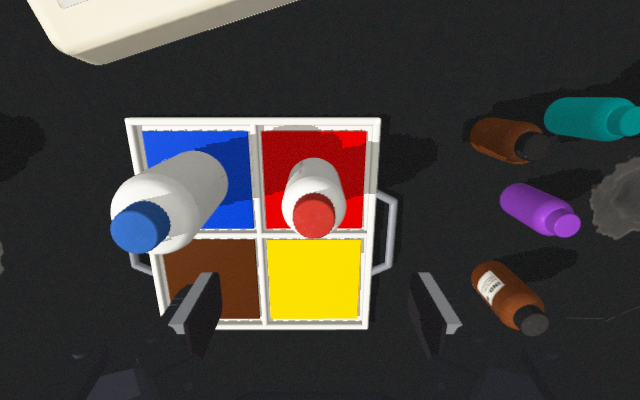

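Both white bottles stand in their bays. Next is the large brown bottle, with the jaws along x to keep the wrist camera clear of the blue-capped bottle.

Run:
```python
from pp import *
h=np.pi/2
if pick((449,-23.5),43,h,40,hover=130,zc=220): place((458.8,277),50,h-.035,220)
bot.move_to([430,-250,250],down(np.radians(110)))
W=cam("wrist"); cv2.imwrite("pics/b3.png",W[0]); print(bot.current_time())
```

```text
pick hit False width 38.068283031305185 37.60061202394636 t 24.225
place contact True [458.8 277.   50.6] expected z 50
t 28.7333
30.6917
```

View pics/b3.png

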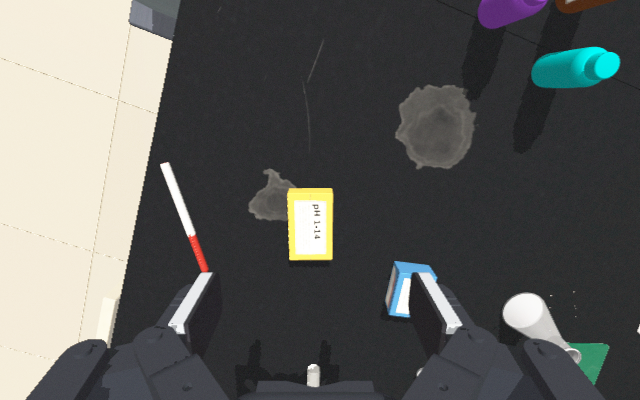

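Run:
```python
from pp import *
W=cam("wrist"); img=W[0]; hsv=cv2.cvtColor(img,cv2.COLOR_BGR2HSV)
w=np.load("w.npz"); i1=cv2.imread("pics/w1.png")
def lab(im,r):
    x0,y0,x1,y1=r; m=np.zeros(im.shape[:2],np.uint8); k=cv2.inRange(cv2.cvtColor(im,cv2.COLOR_BGR2HSV),(0,0,190),(180,60,255)); m[y0:y1,x0:x1]=k[y0:y1,x0:x1]
    return np.array(cv2.minAreaRect(np.vstack([c for c in cv2.findContours(m,0,1)[0] if cv2.contourArea(c)>50]))[0])
print("label 3d",*tri([ray(lab(img,(285,185,340,265)),*W[1:]),ray(lab(i1,(325,180,392,235)),w["K"],w["P1"])]))
m=np.zeros(img.shape[:2],np.uint8); m[183:265,280:340]=cv2.inRange(hsv,(0,0,190),(40,255,255))[183:265,280:340]
c=max(cv2.findContours(m,0,1)[0],key=cv2.contourArea)
r=cv2.minAreaRect(np.array([on_plane(p[0],*W[1:],22)[:2] for p in cv2.convexHull(c)],np.float32)); print("carton",r)
(cx,cy),(a,b),th=r; th=th if a<b else th-90
if abs(th-20)<4 and abs(min(a,b)-50)<5:
    yaw=np.radians(90+th); xy=np.array([(cx+445)/2,(cy-307.8)/2+0*cy]) if False else np.array([cx,cy])
    if pick(xy,25,yaw,50,hover=60,zc=180): place((455,167.2),32,np.pi/2-.034,180,open_to=64)
W=cam("wrist"); cv2.imwrite("pics/b4.png",W[0]); cv2.imwrite("pics/t4.png",cv2.resize(cam("top")[0][140:260,170:330],(800,600)))
```

```text
label 3d [ 444.7 -309.4   20.4] 0.2597842096242069
carton ((444.04107666015625, -305.8987731933594), (50.56624221801758, 87.01395416259766), 20.827404022216797)
pick hit False width 48.67027366512413 48.207279234593734 t 33.6917
place contact True [455.1 167.2  33. ] expected z 32
t 38.3167
```

View pics/b4.png

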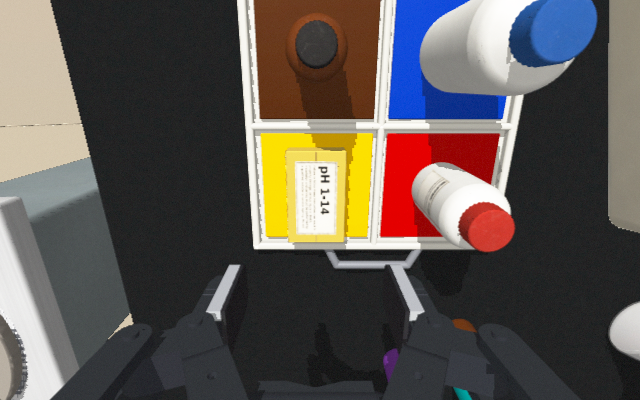

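All four are in their bays. The carton looks square but sits a little towards the robot's right side (-y) of the mat centre, because its end face was counted in the last measurement. I'll measure everything from two wrist positions.

Run:
```python
from pp import *
np.set_printoptions(precision=1,suppress=True)
for i,p in enumerate(([500,100,330],[500,200,330])):
    bot.move_to(p,down(np.pi/2)); W=cam("wrist"); cv2.imwrite(f"pics/f{i}.png",W[0]); np.savez(f"f{i}.npz",K=W[1],P=W[2])
print(bot.current_time())
cv2.imwrite("pics/f01.png",np.vstack([cv2.resize(cv2.imread(f"pics/f{i}.png")[:290],(640,290)) for i in(0,1)]))
```

```text
39.7167
```

View pics/f01.png

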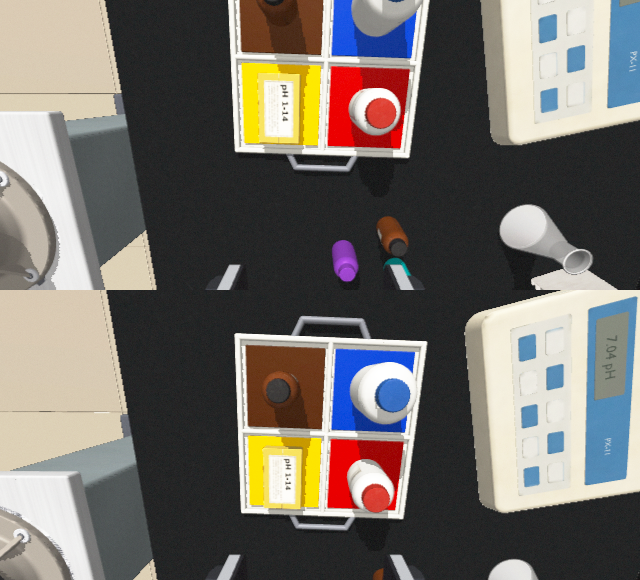

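Run:
```python
from h import *
V=[]
for i in(0,1): d=np.load(f"f{i}.npz"); V.append((cv2.imread(f"pics/f{i}.png"),d["K"],d["P"]))
def big(v,lo,hi,r):
    x0,y0,x1,y1=r; m=np.zeros(v[0].shape[:2],np.uint8); m[y0:y1,x0:x1]=cv2.inRange(cv2.cvtColor(v[0],cv2.COLOR_BGR2HSV),lo,hi)[y0:y1,x0:x1]
    m=cv2.morphologyEx(m,cv2.MORPH_CLOSE,np.ones((5,5))); return max(cv2.findContours(m,0,1)[0],key=cv2.contourArea)
def rect(c,v,z): return cv2.minAreaRect(np.array([on_plane(p[0],*v[1:],z)[:2] for p in cv2.convexHull(c)],np.float32))
print("yellow carton sat sample",cv2.cvtColor(V[0][0],cv2.COLOR_BGR2HSV)[[78,78,140,100],[280,250,280,310]])
L=[big(v,(0,0,170),(180,60,255),r) for v,r in zip(V,[(260,75,305,145),(265,160,303,220)])]
print("label 3d",*tri([ray(cv2.minAreaRect(c)[0],*v[1:]) for c,v in zip(L,V)]),*[rect(c,v,29) for c,v in zip(L,V)])
for v,r in zip(V,[(240,65,318,145),(245,145,322,222)]):
    c=big(v,(18,40,120),(32,205,255),r); print("carton",rect(c,v,29))
    print(" label in picture",cv2.minAreaRect(c)[0])
red=[blobs(v[0],"red",r)[0] for v,r in zip(V,[(362,95,400,135),(358,190,395,225)])]
print("red mat",[rect(max(blobs(v[0],"red"),key=cv2.contourArea),v,7)[0] for v in V])
for v,rr in zip(V,[(365,97,395,131),(360,193,390,222)]):
    c=big(v,(0,60,100),(6,215,230),rr); print("red cap z107",on_plane(cen(c),*v[1:],105),cv2.boundingRect(c))
c=big(V[1],(100,60,60),(125,255,190),(370,85,415,122)); print("blue cap",on_plane(cen(c),*V[1][1:],130),cv2.boundingRect(c))
c=big(V[1],(0,0,30),(180,90,90),(262,85,296,118)); print("brown cap",on_plane(cen(c),*V[1][1:],87),cv2.boundingRect(c))
print("mats z7",[(k,rect(blobs(V[1][0],k,r)[0],V[1],7)) for k,r in(("brown",(240,54,330,145)),("yellow",(244,143,324,225)))])
cv2.imwrite("pics/crop.png",cv2.resize(V[0][0][55:160,230:330],None,fx=5,fy=5,interpolation=cv2.INTER_NEAREST))
```

```text
yellow carton sat sample [[ 26 157 249]
 [ 28 255 254]
 [ 26 153 248]
 [ 28 255 253]]
label 3d [453.6 165.1  32.4] 0.3235339121451358 ((452.7637023925781, 163.91055297851562), (65.42316436767578, 34.29701232910156), 88.75389099121094) ((453.6263427734375, 163.63296508789062), (65.24992370605469, 34.296512603759766), 87.70589447021484)
carton ((446.4539794921875, 163.34335327148438), (83.46727752685547, 65.28333282470703), 88.07584381103516)
 label in picture (273.6136474609375, 108.36322021484375)
carton ((447.7663269042969, 165.55772399902344), (86.181640625, 68.8927993774414), 88.10787200927734)
 label in picture (278.5967712402344, 186.98451232910156)
red mat [(564.0142822265625, 163.59307861328125), (563.9990234375, 162.02767944335938)]
red cap z107 [563.4 163.1 105. ] (365, 98, 30, 33)
red cap z107 [563.5 165.3 105. ] (361, 194, 29, 28)
blue cap [567.4 268.5 130. ] (375, 89, 35, 33)
brown cap [457.9 276.4  87. ] (266, 89, 24, 24)
mats z7 [('brown', ((458.0467529296875, 277.39398193359375), (97.47992706298828, 96.6072998046875), 88.04850006103516)), ('yellow', ((453.93310546875, 165.6224365234375), (102.34814453125, 98.38043212890625), 88.0341796875))]
```

View pics/crop.png

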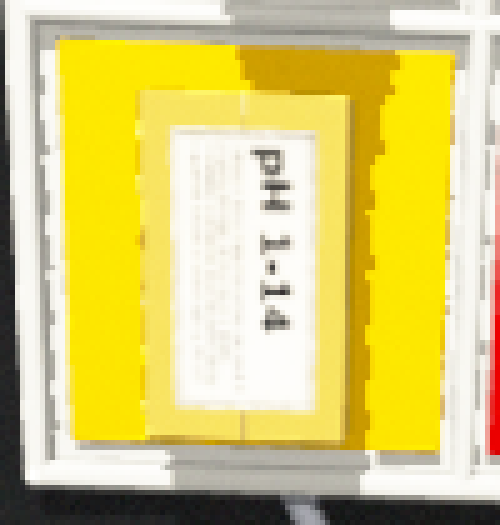

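The carton is square but lies about 3 mm off in y. Everything else is within about 3 mm of its mat centre. There is plenty of time left, so I'll make a small regrasp and shift.

View pics/fin.png

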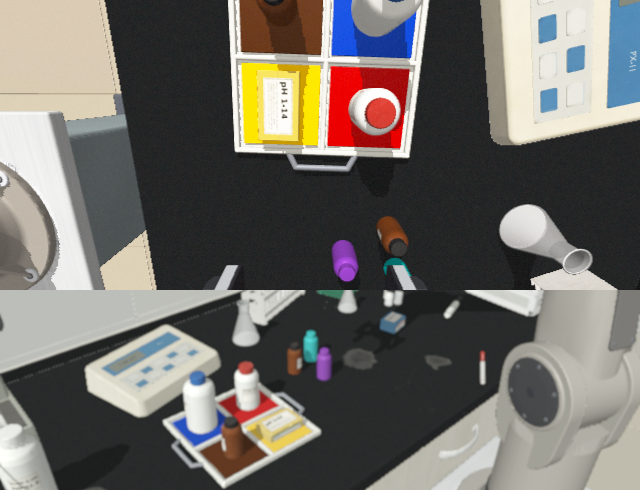

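The picture shows all four standing or lying in their bays (carton at (277,105) in the wrist half, now centred), with the small brown bottle, the blue carton and the look-alikes where they were. I'm handing in.

```bash
python3 -c "
from station import bot
bot.close_job()"
```

```text
the job is handed in; nothing more can be done
```

I packed the tray in the order asked: the blue-capped bottle, the red-capped bottle, the large brown bottle, then the yellow carton. Each was set down on contact and released. The job is handed in, with the last clock reading at 46 s of the 109 s allowed.

- **Carton:** the first placing was square but about 3 mm off in y, so I regrasped it and shifted it. Its label centre is now at (452.7, 166.6), against a mat centre of about (454.2, 167.2), and it is square to within about 1°.
- **Red and brown bottles:** both cap positions came out within about 2 mm of their mat centres.
- **Blue bottle:** two views of its cap disagreed, giving (569, 273) and (567, 268.5), against a mat centre of about (569, 274). The second reading came from a cap outline cut off at the edge of the search window, so I trusted the first. I released it at (570, 274).
- **Left alone:** the small brown bottle, the blue carton and the look-alikes appear untouched in the last pictures.

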